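# Set the pH meter up on its sloping bench stand

### The arm

A 6-joint arm with a two-finger parallel gripper is mounted at the origin on a cart in front of the work surface, level with it; the furniture and walls round the work are solid. World frame = base frame: x ahead of the robot, y to its left, z up, the work surface at z = 0. Lengths are in m, angles in rad, forces in N, time in s.
With the tool pointing down it reaches from about 0.4 to 0.925 m from the base axis. Payload 3.4 kg.
Tool frame: the origin (TCP) lies at the very end of the fingers, on their centre line; the grasp point (between the pads) lies 19 mm behind it; z points along the fingers, y is the line along which they close (so a half turn about z gives the same grasp; the last joint's range is limited). The gripper opens to 85 mm and grips with 20 to 120 N. Pads are 22 mm wide; open, the fingers measure 114 mm over their backs; the gripper's body (76 mm by 85 mm) begins 54 mm behind the grasp point. The pads swing forward as they close: fully open they stand 13 mm farther back than shut.
Start: joints at [-1.27, 0.307, 1.506, -0, 1.328, -0.073], TCP at [0.21, -0.535, 0.231] pointing down, gripper open.
Joint ranges: [-3.12, 3.12], [-1.05, 2.28], [0.14, 2.33], [-1.42, 4.57], [0.1, 2.73], [-2.68, 2.68]. Speed limits (rad/s): [2.57, 2.57, 3.14, 3.14, 3.14, 3.14].

### API

Orientations are given as a unit quaternion [w, x, y, z].
In Python, from bench import * gives the robot as it stands. The module is installed in compiled form; this text tells all that it offers.
- The arm moves only by the tool move_arm, never from a script. Its argument "targets" is a list of rows, each a list of 6 numbers: the shift along the tool's x, y, z in m, then the turn, a rotation vector about the tool's x, y, z in rad. A call has exactly 8 rows; each row shifts and turns the commanded pose from where the row before left it, along the tool's axes as they then stand; what a row does not reach is not made up. A row lasts 1/8 s, in which the tool goes at most 62.5 mm and 10.7 degrees, less where a joint would pass 70% of its speed; a pose out of reach is approached as far as the arm can. A call is refused whole if a number of a shift passes 0.0625 or a number of a turn 0.188, either way. A call with a gripper value outside its range is refused whole. "hand" is the gripper command: -1 is fully open, 1 is shut, values between are in proportion, set as the call begins (left out, the last holds). The fingers move at their own pace and stop on an object; "newtons" is the grip in N (left out, the last holds). Time passes only in rows, so rows that do not move let the fingers close, or fill a call up. It gives the time, the measured TCP pose, the force, the opening and the grip force at its end, in the units of the state.
- sense(): the state, without advancing time (a new reading comes with each control period).
- capture(name): name is "scene" or "top"; returns a dict with "frame" (480x640x3 uint8, red, green, blue), "fx", "fy", "cx", "cy" (pixels), "R" (3x3) and "t" (3): a world point X has camera coordinates R X + t. Camera axes: x right, y down, z forward; pixel columns grow to the right and rows downward; lengths in m; the calibration is good to about 2 mm. A picture is of the moment at which its call begins. There is no depth.
- job_done(): hands the job in; it is judged then, once.
The state is a dict: "clock": time; "q": joint angles; "qvel": joint speeds; "effort": joint torques, N m; "tcp_pos": TCP position; "ee_rot": TCP orientation; "contact_force": force on the tool from outside, world axes, zero at the start; "wrist_torque": the same for the moment, N m; "width": finger opening in m; "grasp_force": force on a finger pad.
Only numpy, scipy, OpenCV 4.12 (cv2) and the standard library are available. Lean on these libraries where they do the work, as an engineer would, in place of code of your own. Each camera call takes 0.05 s, during which the arm holds its last target. There are 200 camera calls.

### The job

Get the hand-held pH meter ready for use: lift it straight up out of its snug pocket in the open carrying case and set it gently, without dropping it, on the sloping wire stand beside the case, so that it lies flat and centred on both arms with its lower long edge resting on the two upturned ends and the display at the right-hand end (as seen from the front of the stand), the reading upright. Let go of it, and then close the lid of the empty case. Leave the bottles, the beaker and the timer alone.

Things in the scene. Friction and masses are not known exactly. Their poses are not given: they have to be found in the camera images.
- meter_center (a point): centre (mid-length, -width, -thickness) of the pH meter: dark blue, 145 mm long (y), 24 mm thick (z, out of its face), 58 mm wide (x) at the display end, 46 mm at the other, 53 mm at mid-length, where to grip it (the visible waist is a little slimmer). 0.14 kg. Display at its -y end; the reading is upright with x up and y to the viewer's left. Starts face up in the case.
- display (a point): middle of the display on the meter's face: 50 mm from the meter's centre towards the display end (-y of the meter), 12 mm above the centre
- case: grey carrying case fixed to the bench, 156 mm deep (x), 200 mm wide (y), rim 46 mm high; origin at the centre of its underside. Front (-x, with the carrying handle) faces the robot; lid hinged on the rear rim. A black insert (top 42 mm above the underside) has a pocket for the meter with 1.5 mm clearance all round and, at the left end, a trough with an electrode that stays there
- pocket (a point): centre of the pocket's floor, 20 mm above the case's underside. The meter lies there, its axes along the case's, its face 2 mm above the insert. Before and behind its middle is a finger recess 52 mm wide (y), reaching out to 62 mm from the pocket's centre, floor 14 mm below the pocket's floor: only there can the meter be gripped, across its 53 mm width (along x)
- case_lid (a joint): angle of the case lid, rad: 0 shut, 1.88 fully open (stop). It starts open, leaning back a little past upright. The hinge is slightly stiff and damped: near upright the lid stays where it is left; tipped forward below about 1.1 it falls shut by itself in about two seconds
- lid_hinge (a point): middle of the lid's hinge line (along the case's y axis), 78 mm behind the case's centre, 46 mm above its underside
- lid_tab (a point): middle of the black pull tab on the lid's free edge, 163 mm from the hinge line: 40 mm wide along the edge, 10 mm thick, standing out 14 mm. The lid is a shallow grey tray 156 x 200 mm, 14 mm deep, hollow side towards the case when shut; when open its flat outer face looks to the rear, away from the robot
- stand: bench stand of 7 mm steel wire, fixed; 110 mm deep (x), 91 mm wide (y), origin on the bench under its middle, front -x. Two arms at y = -42 and +42 mm slope up at 25 degrees to the rear, 58 mm long, lower ends turned up square by 12 mm (black tips). Open between the arms (77 mm), so fingers can reach past the meter there; cross wires only on the bench and half-way up behind
- seat (a point): point midway between the arms, on the plane of their upper surfaces where it meets the upturned ends, 56 mm above the bench. x up the slope, y left (level), z square off the arms. The seated meter's axes lie along these, its centre 27 mm up the slope (x), y = 0, 12 mm off the plane (z); its taper may turn it by up to 3 degrees in the plane
- buffer_bottle: bystander: screw-cap bottle 70 mm in diameter, 137 mm tall, origin under its middle, behind the stand
- rinse_beaker: bystander: clear beaker 66 mm in diameter, 86 mm tall, origin under its middle, behind the case and the stand
- wash_bottle: bystander: squeeze wash bottle about 66 mm in diameter with a spout, 208 mm tall, origin under it, behind the stand and the beaker
- timer: bystander: white bench timer 66 x 66 x 17 mm, origin under its middle, left of the case
Not all that is in view belongs to the job. Leave any red look-alike of the part that bears meter_center alone.

How it is judged:
By the outcome, as a careful person would: the job done as asked, in the order asked, and still so for the second after the job is handed in, with the robot touching nothing.
It also fails if it takes over 58 s, if anything falls off the work surface, if the arm or the gripper's body presses on something with over 40 N, if the wrist force passes 120 N, or if a joint passes its speed limit or range.

## Working session

There is one attempt and no reset: what is moved stays moved. The work goes in short steps, Python scripts to look and compute and a tool call to move; the robot and the scene stay as the last step left them, time stands still between calls to the robot, and variables do not carry over. Pictures are saved under pics/ and viewed, at most 10 in all, crops included, and the job is handed in when it is done.

Besides the shell and the picture viewer there is one more tool, called after "Call:" in YAML: its name, and indented under it one key for each argument. move_arm: Moves the arm, as the interface text tells. Its arguments: {"type":"object","properties":{"targets":{"type":"array"},"hand":{"type":"number"},"newtons":{"type":"number"}},"required":["targets"]}

```bash
mkdir -p pics
python3 - <<'E'
from bench import *
import cv2,numpy as np
s=sense(); print({k:np.round(v,4) for k,v in s.items()})
for n in("scene","top"):
    c=capture(n); cv2.imwrite(f"pics/{n}0.png",c["frame"][:,:,::-1]); np.savez(f"{n}.npz",**c)
    print(n,c["fx"],c["cx"],c["cy"],np.round(-c["R"].T@c["t"],3),np.round(c["R"],3).tolist())
E
```

```text
{'clock': np.float64(0.0), 'q': array([-1.2695,  0.3075,  1.5077, -0.    ,  1.3284, -0.0735]), 'qvel': array([ 0.0027,  0.0003,  0.0026,  0.0024, -0.0011, -0.0003]), 'effort': array([ 1.00000e-03, -4.57548e+01, -2.51916e+01,  2.00000e-04,
        1.32000e-02, -0.00000e+00]), 'tcp_pos': array([ 0.2103, -0.5344,  0.2304]), 'ee_rot': array([-1.000e-03,  9.825e-01,  1.863e-01, -1.000e-04]), 'contact_force': array([-0.6562, -0.7604, -0.3864]), 'wrist_torque': array([ 0.0052,  0.019 , -0.0035]), 'grasp_force': np.float64(0.0), 'width': np.float64(0.0854)}
scene 595.9821145811675 316.51478468505684 235.41042014292128 [0.016 0.951 0.659] [[-0.802, -0.597, -0.019], [-0.331, 0.47, -0.818], [0.497, -0.65, -0.575]]
top 620.2037110224728 332.145675455513 239.81154034164726 [0.362 0.311 1.031] [[-0.024, -0.999, -0.032], [-0.987, 0.029, -0.156], [0.157, 0.028, -0.987]]
```

View pics/scene0.png

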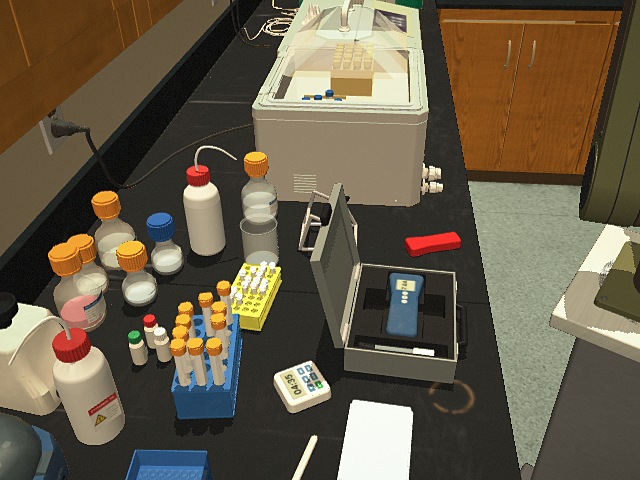

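View pics/top0.png

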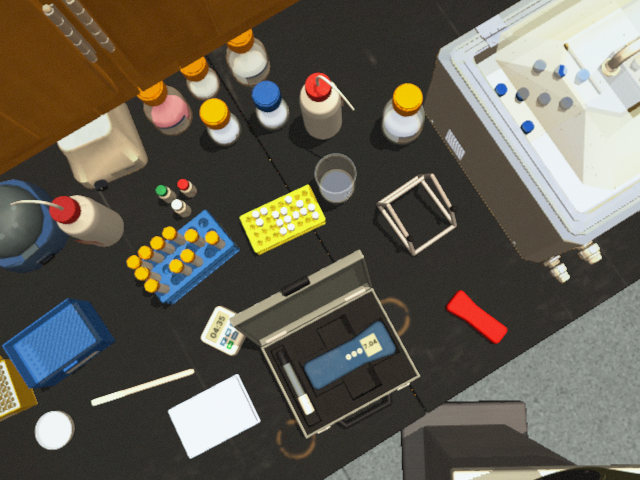

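The top view shows the meter in the case at about (350,355), with the display at (371,344). The stand is at about (417,214), and the lid stands open along (235,325)–(365,260). In the scene view the stand at (325,225) is partly hidden by the lid. I'll enlarge both.

Run:
```python
import cv2,numpy as np
t=cv2.imread("pics/top0.png"); s=cv2.imread("pics/scene0.png")
cv2.imwrite("pics/t1.png",cv2.resize(t[160:270,360:480],None,fx=5,fy=5,interpolation=cv2.INTER_CUBIC))
cv2.imwrite("pics/t2.png",cv2.resize(t[245:445,225:425],None,fx=3,fy=3,interpolation=cv2.INTER_CUBIC))
cv2.imwrite("pics/s1.png",cv2.resize(s[175:385,285:475],None,fx=2.8,fy=2.8,interpolation=cv2.INTER_CUBIC))
```

```text
(no output)
```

View pics/t1.png

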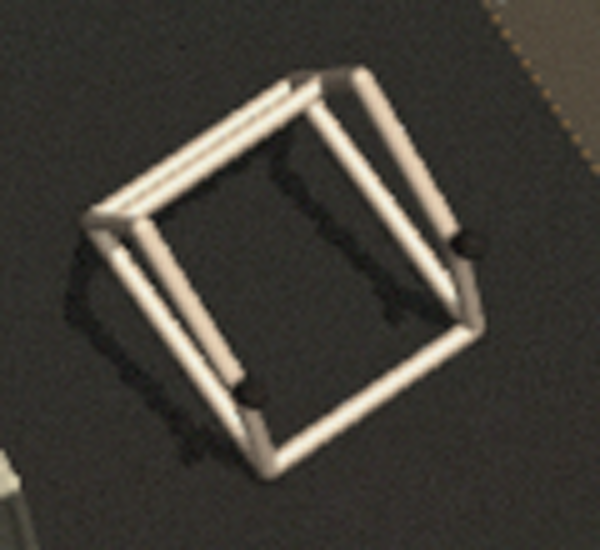

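View pics/t2.png

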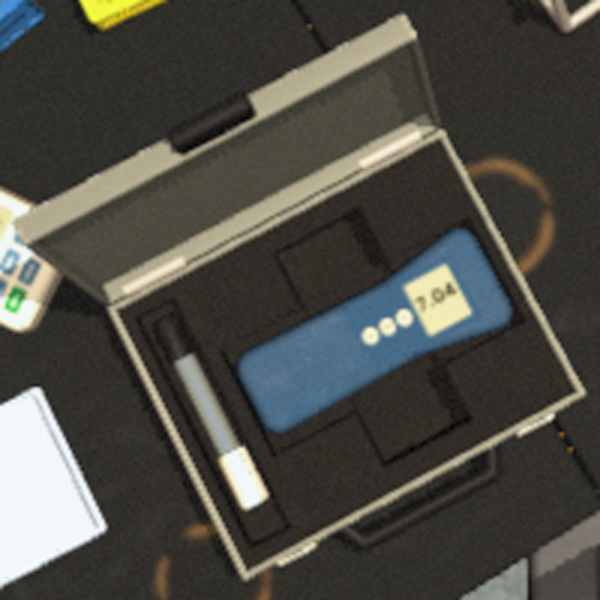

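View pics/s1.png

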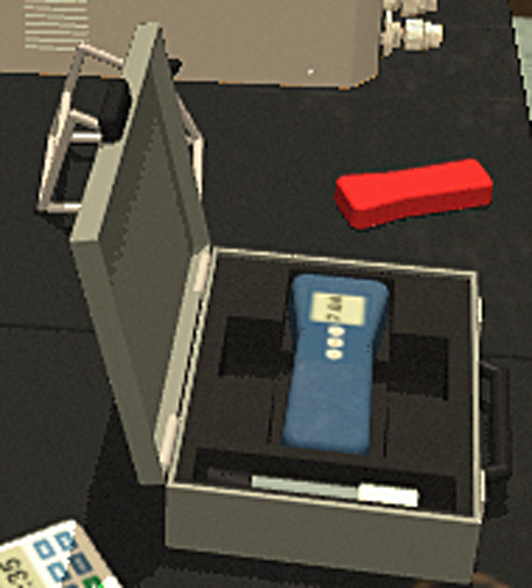

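The crops show:
- **Stand (t1):** the black tips are at top pixels (410.0,238.6) and (453.6,209.0), and the front base corners at (414,254) and (455,225). The front faces the lower right of the image.
- **Case (t2):** the rim corners are rear-left (261.7,346), rear-right (373.3,289.3), front-right (419.3,376) and front-left (307.7,437.3).
- **Meter:** the display is at the right end.

Next I'll measure positions from these.

```bash
cat > h.py <<'E'
import cv2,numpy as np
from scipy.spatial.transform import Rotation as Ro
def cam(n): return dict(np.load(n+".npz"))
def ray(c,u,v):
    d=c["R"].T@np.array([(u-c["cx"])/c["fx"],(v-c["cy"])/c["fy"],1]); return -c["R"].T@c["t"],d/np.linalg.norm(d)
def onz(c,u,v,z):
    o,d=ray(c,u,v); return o+d*(z-o[2])/d[2]
def tri(c1,p1,c2,p2):
    A=np.zeros((3,3));b=np.zeros(3)
    for c,p in((c1,p1),(c2,p2)):
        o,d=ray(c,*p); M=np.eye(3)-np.outer(d,d); A+=M;b+=M@o
    return np.linalg.solve(A,b)
def blue(c,lo=0,roi=None):
    h=cv2.cvtColor(c["frame"],cv2.COLOR_RGB2HSV); m=cv2.inRange(h,(95,90,40),(125,255,255))
    if roi: 
        k=np.zeros_like(m); a,b,e,f=roi; k[b:f,a:e]=255; m&=k
    m=cv2.morphologyEx(m,cv2.MORPH_CLOSE,np.ones((15,15),np.uint8))
    return max(cv2.findContours(m,cv2.RETR_EXTERNAL,cv2.CHAIN_APPROX_NONE)[0],key=cv2.contourArea)
E
python3 - <<'E'
from h import *
T=cam("top");S=cam("scene"); np.set_printoptions(precision=4,suppress=True)
# case rim
q=[onz(T,225+a/3,245+b/3,.046) for a,b in((110,303),(445,133),(583,393),(248,577))]
q=np.array(q);print("rim",q,"ctr",q.mean(0),[np.linalg.norm(q[i]-q[(i+1)%4]) for i in range(4)])
ax=(q[0]+q[1]-q[2]-q[3]);ay=(q[0]+q[3]-q[1]-q[2]);print("yaw",np.arctan2(ax[1],ax[0]),np.arctan2(-ay[0],ay[1]))
# rim triangulated in scene crop 2.8 off(285,175): rear-right(215,252) front-right(478,272) front-left(475,545) 
for a,b,i in((215,250,1),(478,272,2),(476,520,3)):
    print("tri",tri(T,(225+[445,583,248][i-1]/3,245+[133,393,577][i-1]/3),S,(285+a/2.8,175+b/2.8)))
# meter
c=blue(T,roi=(290,310,410,400)); P=np.array([onz(T,*p[0],.038)[:2] for p in c],np.float32)
r=cv2.minAreaRect(P);print("meter rect",r)
cs=blue(S,roi=(370,255,440,350)); P2=np.array([onz(S,*p[0],.038)[:2] for p in cs],np.float32);print("scene rect",cv2.minAreaRect(P2))
# stand
for n,pts,z in(("tips",((250,393),(468,245)),.066),("fbase",((270,470),(475,325)),.0035),("reartop",((140,222),(362,76)),.078),("rbase",((95,222),(293,85)),.0035)):
    w=np.array([onz(T,360+a/5,160+b/5,z) for a,b in pts]); d=w[0]-w[1]
    print(n,w,"mid",w.mean(0),"w",np.linalg.norm(d),"yaw",np.arctan2(-d[0],d[1]))
# others
for n,p,z in(("beaker",(336,165),.086),("tab",(225+212/3,245+122/3),.2)): print(n,onz(T,*p,z))
E
```

```text
rim [[0.3523 0.4537 0.046 ]
 [0.4367 0.2755 0.046 ]
 [0.3008 0.209  0.046 ]
 [0.2125 0.3837 0.046 ]] ctr [0.3256 0.3305 0.046 ] [np.float64(0.19720608703568754), np.float64(0.15130281947974086), np.float64(0.1957375709154807), np.float64(0.15627754565655813)]
yaw 0.4596809974632426 0.4548485674067238
tri [0.4373 0.2754 0.041 ]
tri [0.2996 0.2083 0.044 ]
tri [0.213  0.3843 0.043 ]
meter rect ((0.33393141627311707, 0.31793081760406494), (0.05575127899646759, 0.14438371360301971), 26.05461883544922)
scene rect ((0.3343958556652069, 0.31625890731811523), (0.0561603419482708, 0.14521300792694092), 25.41245460510254)
tips [[0.5132 0.216  0.066 ]
 [0.5585 0.1454 0.066 ]] mid [0.5359 0.1807 0.066 ] w 0.08387139980737578 yaw 0.5703916572640417
fbase [[0.4969 0.2043 0.0035]
 [0.5439 0.1338 0.0035]] mid [0.5204 0.1691 0.0035] w 0.08473148649608403 yaw 0.5879073096792535
reartop [[0.5665 0.2491 0.078 ]
 [0.6113 0.1777 0.078 ]] mid [0.5889 0.2134 0.078 ] w 0.08433185369261016 yaw 0.5597219801018853
rbase [[0.583  0.2595 0.0035]
 [0.6284 0.1907 0.0035]] mid [0.6057 0.2251 0.0035] w 0.08240216071321942 yaw 0.5838395511405706
beaker [0.6306 0.3288 0.086 ]
tab [0.4326 0.385  0.2   ]
```

Run:
```python
from h import *
T=cam("top");S=cam("scene"); np.set_printoptions(precision=3,suppress=True)
print("bath base corner scene",onz(S,416,205,0),onz(S,290,195,0))
print("top corner tri",tri(S,(427,120),T,(573,237)),tri(S,(256,108),T,(434,85)))
print("bath top-view lower",onz(T,550,258,.0),onz(T,452,148,0))
print("red",onz(T,478,317,.02),"timer",onz(T,225,330,.017),"wash",onz(T,317,85,.2),"buffer",onz(T,407,97,.137),"rack",onz(T,283,218,.06))
```

```text
bath base corner scene [ 0.483 -0.001  0.   ] [0.722 0.117 0.   ]
top corner tri [0.483 0.005 0.191] [0.709 0.197 0.225]
bath top-view lower [ 0.484 -0.02   0.   ] [0.679 0.131 0.   ]
red [0.39  0.108 0.02 ] timer [0.379 0.518 0.017] wash [0.716 0.351 0.2  ] buffer [0.718 0.218 0.137] rack [0.553 0.416 0.06 ]
```

```bash
cat > plan.py <<'E'
from h import *
def down(yaw,tilt=0,spin=0):
    # tool y = object x, tool x = object y, tool z = -object z; object tilted nose-up by tilt (x up), spin about its z
    Ob=Ro.from_euler("z",yaw)*Ro.from_euler("y",-tilt)*Ro.from_euler("z",spin)
    return Ob*Ro.from_matrix(np.array([[0,1,0],[1,0,0],[0,0,-1.]]))
def plan(p,R,wps):
    rows=[];p=np.array(p,float)
    for tp,tR,n in wps:
        tp=np.array(tp,float); rv=(R.inv()*tR).as_rotvec()
        for i in range(n):
            r=np.r_[R.inv().apply((tp-p)/(n-i)),rv/n]; r=np.r_[r[:3].round(4),r[3:].round(4)]
            p=p+R.apply(r[:3]); R=R*Ro.from_rotvec(r[3:]); rows.append(r.tolist())
    for i in range(0,len(rows),8): print(rows[i:i+8])
    print("end",p.round(4),"rot err",(R.inv()*tR).magnitude().round(4))
def now():
    from bench import sense
    s=sense(); q=s["ee_rot"]; return s["tcp_pos"],Ro.from_quat([q[1],q[2],q[3],q[0]])
E
python3 - <<'E'
from plan import *
p,R=now(); D=down(.455); z=Ro.from_euler
Rk=[R*Ro.from_rotvec((R.inv()*D).as_rotvec()*f) for f in(1/3,2/3,1)]; print((R.inv()*D).as_rotvec())
plan(p,R,[((.43,-.17,.32),Rk[0],8),((.43,.1,.32),Rk[1],8),((.334,.317,.19),Rk[2],8)])
E
```

```text
[-1.27856748e-03 -1.61994729e-03 -1.65103118e+00]
[[0.0422, -0.0324, -0.0111, -0.0001, -0.0001, -0.0688], [0.0444, -0.0294, -0.0111, -0.0001, -0.0001, -0.0688], [0.0463, -0.0263, -0.0111, -0.0001, -0.0001, -0.0688], [0.048, -0.023, -0.0112, -0.0001, -0.0001, -0.0688], [0.0494, -0.0197, -0.0112, -0.0001, -0.0001, -0.0688], [0.0507, -0.0162, -0.0112, -0.0001, -0.0001, -0.0688], [0.0516, -0.0127, -0.0111, -0.0001, -0.0001, -0.0688], [0.0524, -0.009, -0.0112, -0.0001, -0.0001, -0.0688]]
[[0.027, -0.0203, 0.0, -0.0, -0.0, -0.0688], [0.0283, -0.0184, 0.0, -0.0, -0.0, -0.0688], [0.0295, -0.0164, 0.0, -0.0, -0.0, -0.0688], [0.0305, -0.0144, 0.0, -0.0, -0.0, -0.0688], [0.0315, -0.0122, 0.0, -0.0, -0.0, -0.0688], [0.0322, -0.01, 0.0001, -0.0, -0.0, -0.0688], [0.0328, -0.0078, 0.0, -0.0, -0.0, -0.0688], [0.0334, -0.0056, 0.0001, -0.0, -0.0, -0.0688]]
[[0.0258, -0.0145, 0.0163, -0.0001, -0.0001, -0.0688], [0.0268, -0.0127, 0.0163, -0.0001, -0.0001, -0.0688], [0.0276, -0.0108, 0.0163, -0.0001, -0.0001, -0.0688], [0.0283, -0.0089, 0.0162, -0.0001, -0.0001, -0.0688], [0.0288, -0.007, 0.0163, -0.0001, -0.0001, -0.0688], [0.0292, -0.0049, 0.0162, -0.0001, -0.0001, -0.0688], [0.0295, -0.0029, 0.0162, -0.0001, -0.0001, -0.0688], [0.0297, -0.001, 0.0163, -0.0001, -0.0001, -0.0688]]Traceback (most recent call last):
  File "<stdin>", line 4, in <module>
  File "plan.py", line 14, in plan
    print("end",p.round(4),"rot err",(R.inv()*tR).magnitude().round(4))
                                     ^^^^^^^^^^^^^^^^^^^^^^^^^^^^^^
AttributeError: 'float' object has no attribute 'round'
```

Call:
move_arm:
  targets:
    - [0.042,-0.032,-0.011,0,0,-0.069]
    - [0.044,-0.029,-0.011,0,0,-0.069]
    - [0.046,-0.026,-0.011,0,0,-0.069]
    - [0.048,-0.023,-0.011,0,0,-0.069]
    - [0.049,-0.02,-0.011,0,0,-0.069]
    - [0.051,-0.016,-0.011,0,0,-0.069]
    - [0.052,-0.013,-0.011,0,0,-0.069]
    - [0.052,-0.009,-0.011,0,0,-0.069]
  hand: -0.74

```text
clock: 1.1
tcp_pos: [0.4296, -0.1698, 0.3194]
ee_rot: [-0.0, 0.894, 0.448, -0.0]
contact_force: [1.1, -0.7, 0.4]
width: 0.0743
grasp_force: 0.0
```

Call:
move_arm:
  targets:
    - [0.027,-0.02,0,0,0,-0.069]
    - [0.028,-0.018,0,0,0,-0.069]
    - [0.03,-0.016,0,0,0,-0.069]
    - [0.03,-0.014,0,0,0,-0.069]
    - [0.032,-0.012,0,0,0,-0.069]
    - [0.032,-0.01,0,0,0,-0.069]
    - [0.033,-0.008,0,0,0,-0.069]
    - [0.033,-0.006,0,0,0,-0.069]

```text
clock: 2.1
tcp_pos: [0.4289, 0.0987, 0.319]
ee_rot: [-0.0, 0.738, 0.675, -0.0]
contact_force: [1.5, 0.7, -0.4]
width: 0.0744
grasp_force: 0.0
```

Call:
move_arm:
  targets:
    - [0.026,-0.014,0.016,0,0,-0.069]
    - [0.027,-0.013,0.016,0,0,-0.069]
    - [0.028,-0.011,0.016,0,0,-0.069]
    - [0.028,-0.009,0.016,0,0,-0.069]
    - [0.029,-0.007,0.016,0,0,-0.069]
    - [0.029,-0.005,0.016,0,0,-0.069]
    - [0.03,-0.003,0.016,0,0,-0.069]
    - [0.03,-0.001,0.016,0,0,-0.069]

```text
clock: 3.1
tcp_pos: [0.3313, 0.316, 0.1906]
ee_rot: [-0.0, 0.526, 0.85, -0.0]
contact_force: [0.2, 0.2, 0.6]
width: 0.0743
grasp_force: 0.0
```

```bash
sed -i 's/magnitude().round(4)/magnitude()/' plan.py
python3 - <<'E'
from plan import *
p,R=now(); D=down(.455)
plan(p,R,[((.334,.317,.16),D,3),((.334,.317,.072),D,5)])
E
```

```text
[[-0.0001, 0.001, 0.0102, -0.0002, 0.0001, 0.0025], [-0.0001, 0.0009, 0.0102, -0.0002, 0.0001, 0.0025], [-0.0, 0.001, 0.0102, -0.0002, 0.0001, 0.0025], [-0.0, -0.0, 0.0176, 0.0, -0.0, -0.0], [-0.0, -0.0, 0.0176, 0.0, -0.0, -0.0], [-0.0, -0.0, 0.0176, 0.0, -0.0, -0.0], [-0.0, -0.0, 0.0176, 0.0, -0.0, -0.0], [-0.0, -0.0001, 0.0176, 0.0, -0.0, -0.0]]
end [0.3339 0.317  0.072 ] rot err 0.0002201803698521208
```

Call:
move_arm:
  targets:
    - [0,0.001,0.01,0,0,0.0025]
    - [0,0.001,0.01,0,0,0.0025]
    - [0,0.001,0.01,0,0,0.0025]
    - [0,0,0.018,0,0,0]
    - [0,0,0.018,0,0,0]
    - [0,0,0.018,0,0,0]
    - [0,0,0.018,0,0,0]
    - [0,0,0.016,0,0,0]

```text
clock: 4.1
tcp_pos: [0.3353, 0.3159, 0.0727]
ee_rot: [0.0, 0.531, 0.847, 0.0]
contact_force: [0.1, -0.3, -0.5]
width: 0.0744
grasp_force: 0.0
```

Run:
```python
from bench import *
import cv2
a=capture("scene")["frame"][200:380,310:480];b=capture("top")["frame"][250:430,260:430]
r=lambda f:cv2.resize(f[:,:,::-1],(400,424),interpolation=cv2.INTER_CUBIC)
cv2.imwrite("pics/c1.png",cv2.hconcat([r(a),r(b)]))
```

```text
(no output)
```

View pics/c1.png

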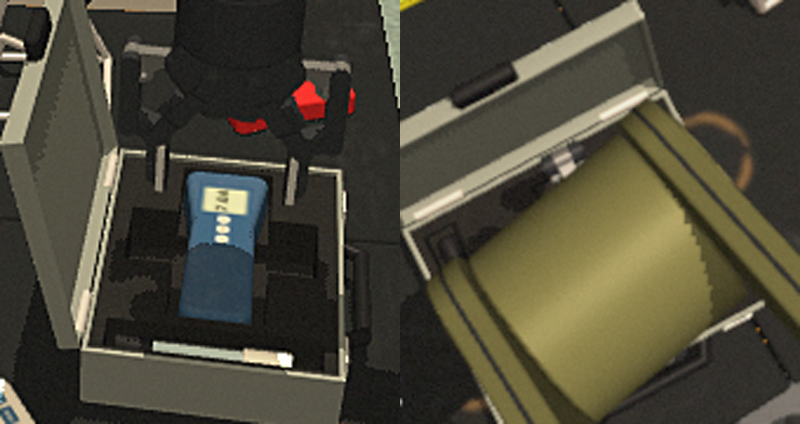

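The open fingers straddle the meter at its mid-length, in line with the finger recesses, and the arm clears the lid. I'll descend now.

Call:
move_arm:
  targets:
    - [0.0015,-0.0005,0.01,0,0,0]
    - [0,0,0.01,0,0,0]
    - [0,0,0.01,0,0,0]
    - [0,0,0.009,0,0,0]
    - [0,0,0.008,0,0,0]
    - [0,0,0.007,0,0,0]
    - [0,0,0.007,0,0,0]
    - [0,0,0,0,0,0]

```text
clock: 5.2
tcp_pos: [0.3333, 0.3175, 0.0118]
ee_rot: [-0.0, 0.53, 0.848, -0.001]
contact_force: [0.5, -0.1, -0.5]
width: 0.0746
grasp_force: 0.0
```

Call:
move_arm:
  targets:
    - [0,0,0,0,0,0]
    - [0,0,0,0,0,0]
    - [0,0,0,0,0,0]
    - [0,0,0,0,0,0]
    - [0,0,0,0,0,0]
    - [0,0,0,0,0,0]
    - [0,0,0,0,0,0]
    - [0,0,0,0,0,0]
  hand: 1
  newtons: 25

```text
clock: 6.2
tcp_pos: [0.3337, 0.3178, 0.0127]
ee_rot: [0.0, 0.53, 0.848, 0.0]
contact_force: [-1.2, -0.4, 5.4]
width: 0.0519
grasp_force: 26.4
```

Call:
move_arm:
  targets:
    - [0,0,-0.004,0,0,0]
    - [0,0,-0.006,0,0,0]
    - [0,0,-0.008,0,0,0]
    - [0,0,-0.01,0,0,0]
    - [0,0,-0.015,0,0,0]
    - [0,0,-0.02,0,0,0]
    - [0,0,-0.025,0,0,0]
    - [0,0,-0.025,0,0,0]

```text
clock: 7.2
tcp_pos: [0.3335, 0.3176, 0.1266]
ee_rot: [0.0, 0.53, 0.848, 0.0]
contact_force: [0.2, 0.4, -1.8]
width: 0.0523
grasp_force: 26.7
```

```bash
cat >> plan.py <<'E'
S0=np.array([.5435,.185,.056]); YS=.575; A=np.radians(25)
def seatpose(up=.027,off=.0,lat=0,spin=.04,grip=.0193,S=S0,yaw=YS):
    "tool pose with meter centre up the slope, off = height of meter underside over the arms"
    Ob=Ro.from_euler("z",yaw)*Ro.from_euler("y",-A)
    return S+Ob.apply([up,lat,.012+off-grip]),down(yaw,A,spin)
E
python3 - <<'E'
from plan import *
from bench import *
T=cam("top");Sc=cam("scene"); print("tip",tri(T,(453.6,209),Sc,(347.5,198.2)))
for n in("top","scene"):
    c=capture(n);np.savez(n+"_2.npz",**c)
s=sense();print(s["width"],s["grasp_force"],s["contact_force"],s["q"])
p,R=now();print(p)
pp,D=seatpose(up=.032,off=.06);print(pp,D.as_matrix())
h=R*Ro.from_rotvec((R.inv()*D).as_rotvec()*.4)
plan(p,R,[((.415,.15,.21),R,8),((pp[0]-.03,pp[1]-.02,pp[2]+.03),D,8),(pp,D,8)])
E
```

```text
tip [0.55792245 0.14426338 0.06319673]
0.05175523127629345 26.716177307534963 [ 0.24219102  0.5142938  -1.8640856 ] [ 6.69319262e-01  2.61909225e-01  1.88087317e+00 -1.43813191e-05
  9.92414231e-01  2.16749715e-01]
[0.3353153  0.31908768 0.12813503]
[0.54914765 0.18865994 0.1172862 ] [[-0.57381433  0.73821056  0.35465799]
 [ 0.81881103  0.52604619  0.22983451]
 [-0.01690022  0.42228021 -0.90630779]]
[[-0.0233, -0.0002, -0.0103, 0.0, 0.0, 0.0], [-0.0234, -0.0002, -0.0103, 0.0, 0.0, 0.0], [-0.0233, -0.0002, -0.0103, 0.0, 0.0, 0.0], [-0.0234, -0.0002, -0.0102, 0.0, 0.0, 0.0], [-0.0233, -0.0002, -0.0103, 0.0, 0.0, 0.0], [-0.0234, -0.0003, -0.0102, 0.0, 0.0, 0.0], [-0.0233, -0.0002, -0.0103, 0.0, 0.0, 0.0], [-0.0234, -0.0003, -0.0102, 0.0, 0.0, 0.0]]
[[-0.0036, 0.0127, 0.0079, -0.0538, 0.0021, -0.02], [-0.0039, 0.0122, 0.0086, -0.0538, 0.0021, -0.02], [-0.0041, 0.0116, 0.0092, -0.0538, 0.0021, -0.02], [-0.0044, 0.011, 0.0098, -0.0538, 0.0021, -0.02], [-0.0046, 0.0104, 0.0104, -0.0538, 0.0021, -0.02], [-0.0048, 0.0097, 0.0109, -0.0538, 0.0021, -0.02], [-0.0051, 0.009, 0.0114, -0.0538, 0.0021, -0.02], [-0.0052, 0.0083, 0.0118, -0.0538, 0.0021, -0.02]]
[[-0.0, 0.0025, 0.0053, 0.0, 0.0, 0.0], [-0.0, 0.0025, 0.0053, 0.0, 0.0, 0.0], [-0.0001, 0.0025, 0.0053, 0.0, 0.0, 0.0], [-0.0, 0.0025, 0.0053, 0.0, 0.0, 0.0], [-0.0001, 0.0025, 0.0053, 0.0, 0.0, 0.0], [-0.0, 0.0025, 0.0053, 0.0, 0.0, 0.0], [-0.0001, 0.0025, 0.0053, 0.0, 0.0, 0.0], [-0.0, 0.0025, 0.0053, 0.0, 0.0, 0.0]]
end [0.5492 0.1887 0.1173] rot err 0.0004683720378046442
```

Call:
move_arm:
  targets:
    - [-0.023,0,-0.01,0,0,0]
    - [-0.023,0,-0.01,0,0,0]
    - [-0.024,0,-0.01,0,0,0]
    - [-0.023,0,-0.01,0,0,0]
    - [-0.023,0,-0.01,0,0,0]
    - [-0.024,-0.001,-0.01,0,0,0]
    - [-0.023,0,-0.01,0,0,0]
    - [-0.024,-0.001,-0.012,0,0,0]

```text
clock: 8.3
tcp_pos: [0.4131, 0.1478, 0.2066]
ee_rot: [-0.001, 0.53, 0.848, -0.001]
contact_force: [0.7, -0.9, -1.2]
width: 0.0523
grasp_force: 26.7
```

Call:
move_arm:
  targets:
    - [-0.004,0.013,0.008,-0.054,0.002,-0.02]
    - [-0.004,0.012,0.009,-0.054,0.002,-0.02]
    - [-0.004,0.012,0.009,-0.054,0.002,-0.02]
    - [-0.004,0.011,0.01,-0.054,0.002,-0.02]
    - [-0.005,0.01,0.01,-0.054,0.002,-0.02]
    - [-0.005,0.01,0.011,-0.054,0.002,-0.02]
    - [-0.005,0.009,0.011,-0.054,0.002,-0.02]
    - [-0.005,0.008,0.012,-0.054,0.002,-0.02]

```text
clock: 9.3
tcp_pos: [0.5172, 0.1666, 0.1429]
ee_rot: [0.107, 0.449, 0.867, 0.186]
contact_force: [-0.4, -0.0, -1.8]
width: 0.0521
grasp_force: 26.7
```

Run:
```python
from plan import *
from bench import *
f=[]
for n,(a,b,e,g) in(("top",(330,130,500,310)),("scene",(240,130,410,310))):
    c=capture(n);np.savez(n+"_3.npz",**c); f.append(cv2.resize(c["frame"][b:g,a:e,::-1],(400,424),interpolation=cv2.INTER_CUBIC))
cv2.imwrite("pics/c2.png",cv2.hconcat(f))
p,R=now();print(p)
pp,D=seatpose(up=.032,off=.025)
plan(p,R,[(pp,D,8)])
```

```text
[0.51597826 0.16608537 0.14166774]
[[-0.0, 0.0033, 0.0092, -0.0011, 0.0, -0.0002], [-0.0, 0.0033, 0.0092, -0.0011, 0.0, -0.0002], [-0.0, 0.0033, 0.0092, -0.0011, 0.0, -0.0002], [-0.0, 0.0033, 0.0093, -0.0011, 0.0, -0.0002], [-0.0, 0.0033, 0.0093, -0.0011, 0.0, -0.0002], [-0.0, 0.0033, 0.0092, -0.0011, 0.0, -0.0002], [-0.0001, 0.0033, 0.0093, -0.0011, 0.0, -0.0002], [-0.0, 0.0033, 0.0092, -0.0011, 0.0, -0.0002]]
end [0.5615 0.1967 0.0856] rot err 0.00038432586257648813
```

View pics/c2.png

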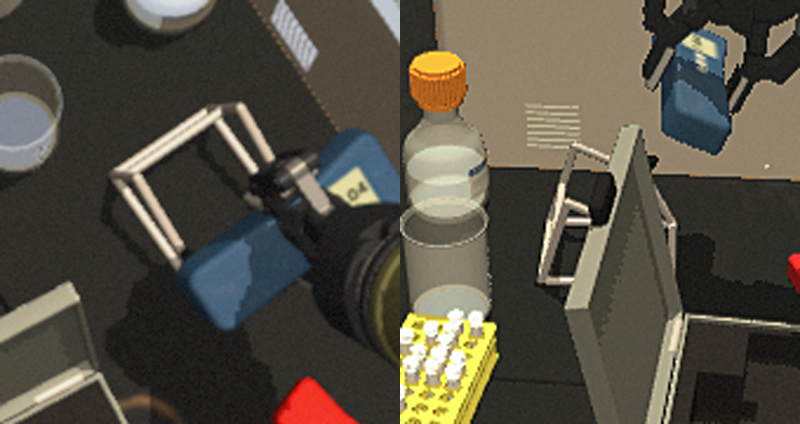

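The meter is held level across the grip with the display at its right end (top crop around (350,190)). It is in line with the stand, just in front of it, and clear of the lid. I'll go to 25 mm above the arms.

Call:
move_arm:
  targets:
    - [0,0.0033,0.0092,-0.001,0,0]
    - [0,0.0033,0.0092,-0.001,0,0]
    - [0,0.0033,0.0092,-0.001,0,0]
    - [0,0.0033,0.0092,-0.001,0,0]
    - [0,0.0033,0.0092,-0.001,0,0]
    - [0,0.0033,0.0092,-0.001,0,0]
    - [0,0.0033,0.0092,-0.001,0,0]
    - [0,0.0033,0.0092,-0.001,0,0]

```text
clock: 10.4
tcp_pos: [0.5637, 0.1978, 0.0879]
ee_rot: [0.109, 0.449, 0.867, 0.189]
contact_force: [-0.5, 0.8, -0.9]
width: 0.0523
grasp_force: 26.8
```

Run:
```python
from plan import *
from bench import *
c=capture("top");np.savez("top_4.npz",**c)
cv2.imwrite("pics/c3.png",cv2.resize(c["frame"][150:270,370:490,::-1],(600,600),interpolation=cv2.INTER_CUBIC))
p,R=now();print(p); pp,D=seatpose(up=.032,off=.025);Ob=Ro.from_euler("z",YS)*Ro.from_euler("y",-A)
print("err seat axes",Ob.inv().apply(p-pp),(R.inv()*D).as_rotvec())
# where the meter's corners should appear if the grip is as assumed
m=p+R.apply([0,0,-.0193])
for q in((.023,.0725,.012),(-.023,.0725,.012),(.029,-.0725,.012),(-.029,-.0725,.012)):
    X=m+R.apply([q[1],q[0],-q[2]]); k=c["R"]@X+c["t"]; u=c["fx"]*k[0]/k[2]+c["cx"],c["fy"]*k[1]/k[2]+c["cy"]; print(np.round(u,1),"crop",(u[0]-370)*5,(u[1]-150)*5)
```

```text
[0.56420048 0.19795149 0.08725835]
err seat axes [ 0.00333799 -0.00038885  0.0003114 ] [0.0031256  0.00145206 0.00028752]
[381.9 223.2] crop 59.574599845137186 366.1926712885136
[398.2 247.3] crop 141.04531606015598 486.4086502847175
[457.5 162.6] crop 437.6134352224858 63.158083529515636
[476.5 193.7] crop 532.641881905202 218.71192763083144
```

View pics/c3.png

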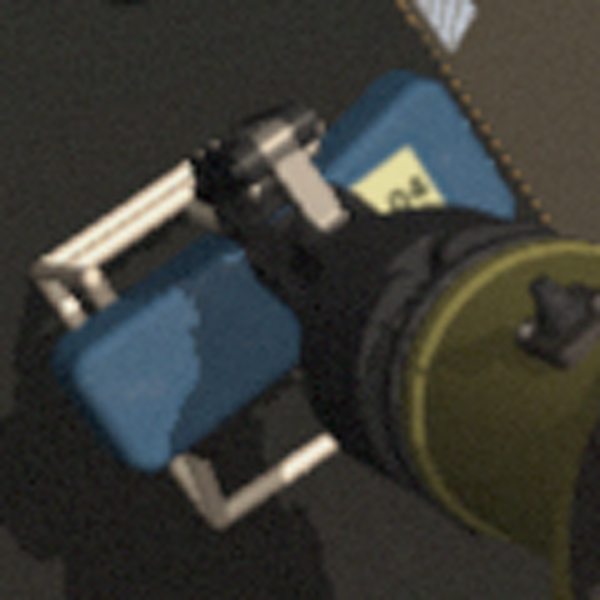

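The meter's left end spans (60,370)–(140,465) in the crop and the right end (430,80)–(512,200). That is within about 1 mm of the prediction, so the grip is as assumed. I'll lower it to about 4 mm off the arms, then feel for contact.

Call:
move_arm:
  targets:
    - [-0.0005,-0.001,0.003,0.003,0,0]
    - [0,-0.001,0.003,0,0,0]
    - [0,-0.001,0.003,0,0,0]
    - [0,0,0.003,0,0,0]
    - [0,0,0.003,0,0,0]
    - [0,0,0.003,0,0,0]
    - [0,0,0.003,0,0,0]
    - [0,0,0,0,0,0]

```text
clock: 11.45
tcp_pos: [0.5688, 0.2004, 0.0678]
ee_rot: [0.108, 0.449, 0.867, 0.188]
contact_force: [0.3, 0.1, -1.2]
width: 0.0526
grasp_force: 26.8
```

Call:
move_arm:
  targets:
    - [0,0,0.0005,0,0,0]
    - [0,0,0.0005,0,0,0]
    - [0,0,0.0005,0,0,0]
    - [0,0,0.0005,0,0,0]
    - [0,0,0,0,0,0]
    - [0,0,0,0,0,0]
    - [0,0,0,0,0,0]
    - [0,0,0,0,0,0]

```text
clock: 12.45
tcp_pos: [0.5696, 0.2008, 0.0663]
ee_rot: [0.108, 0.449, 0.867, 0.188]
contact_force: [-0.5, -0.1, -1.9]
width: 0.0519
grasp_force: 26.8
```

Call:
move_arm:
  targets:
    - [0,0,0.0005,0,0,0]
    - [0,0,0.0005,0,0,0]
    - [0,0,0.0005,0,0,0]
    - [0,0,0.0005,0,0,0]
    - [0,0,0.0005,0,0,0]
    - [0,0,0,0,0,0]
    - [0,0,0,0,0,0]
    - [0,0,0,0,0,0]

```text
clock: 13.45
tcp_pos: [0.5705, 0.2014, 0.0641]
ee_rot: [0.108, 0.449, 0.867, 0.188]
contact_force: [1.0, 0.9, -0.9]
width: 0.052
grasp_force: 26.8
```

Call:
move_arm:
  targets:
    - [0,0,0.0005,0,0,0]
    - [0,0,0.0005,0,0,0]
    - [0,0,0,0,0,0]
    - [0,0,0,0,0,0]
    - [0,0,0,0,0,0]
    - [0,0,0,0,0,0]
    - [0,0,0,0,0,0]
    - [0,0,0,0,0,0]

```text
clock: 14.45
tcp_pos: [0.5709, 0.2016, 0.0633]
ee_rot: [0.108, 0.449, 0.867, 0.188]
contact_force: [-3.3, -1.7, 5.2]
width: 0.0522
grasp_force: 27.4
```

Call:
move_arm:
  targets:
    - [0,-0.0005,-0.0003,0,0,0]
    - [0,-0.0005,0,0,0,0]
    - [0,-0.0005,0,0,0,0]
    - [0,-0.0005,0,0,0,0]
    - [0,-0.0005,0,0,0,0]
    - [0,-0.0005,0,0,0,0]
    - [0,0,0,0,0,0]
    - [0,0,0,0,0,0]

```text
clock: 15.45
tcp_pos: [0.5683, 0.1998, 0.062]
ee_rot: [0.108, 0.449, 0.867, 0.188]
contact_force: [0.4, -0.3, 0.8]
width: 0.0519
grasp_force: 26.9
```

```bash
cat > st.py <<'E'
from plan import *
from bench import *
s=sense();p,R=now();Ob=Ro.from_euler("z",YS)*Ro.from_euler("y",-A)
print("TCP in seat axes mm",1e3*Ob.inv().apply(p-S0),"force seat axes",Ob.inv().apply(s["contact_force"]),"torque",Ob.inv().apply(s["wrist_torque"]))
E
python3 st.py
```

```text
TCP in seat axes mm [28.7206928  -1.0787142  -6.80689529] force seat axes [ 0.46552169 -0.4864276   0.69347893] torque [-0.06978131  0.14301219 -0.01965945]
```

Call:
move_arm:
  targets:
    - [0,-0.0005,0.0002,0,0,0]
    - [0,0,0,0,0,0]
    - [0,-0.0005,0,0,0,0]
    - [0,0,0,0,0,0]
    - [0,-0.0005,0,0,0,0]
    - [0,0,0,0,0,0]
    - [0,0,0,0,0,0]
    - [0,0,0,0,0,0]

```text
clock: 16.45
tcp_pos: [0.5678, 0.1992, 0.0615]
ee_rot: [0.108, 0.449, 0.867, 0.188]
contact_force: [-0.1, 0.5, 4.9]
width: 0.0523
grasp_force: 27.2
```

```bash
python3 st.py
```

```text
TCP in seat axes mm [27.79810593 -1.23222232 -6.88100022] force seat axes [2.24925028 0.4573416  4.33909342] torque [ 0.12689094 -0.1327369   0.05761554]
```

Call:
move_arm:
  targets:
    - [0,-0.0005,0,0,0,0]
    - [0,0,0,0,0,0]
    - [0,-0.0005,0,0,0,0]
    - [0,0,0,0,0,0]
    - [0,0,0,0,0,0]
    - [0,0,0,0,0,0]
    - [0,0,0,0,0,0]
    - [0,0,0,0,0,0]

```text
clock: 17.45
tcp_pos: [0.567, 0.1986, 0.061]
ee_rot: [0.108, 0.449, 0.867, 0.188]
contact_force: [-0.2, -0.5, 4.5]
width: 0.0519
grasp_force: 27.2
```

```bash
python3 st.py
```

```text
TCP in seat axes mm [26.72074634 -1.32843838 -6.8924707 ] force seat axes [ 1.49440657 -0.32590102  4.30533059] torque [ 0.01708356 -0.20864347  0.0205782 ]
```

Sliding only against friction so far; I'll continue.

Call:
move_arm:
  targets:
    - [0,-0.0005,0,0,0,0]
    - [0,0,0,0,0,0]
    - [0,-0.0005,0,0,0,0]
    - [0,0,0,0,0,0]
    - [0,-0.0005,0,0,0,0]
    - [0,0,0,0,0,0]
    - [0,0,0,0,0,0]
    - [0,0,0,0,0,0]

```text
clock: 18.45
tcp_pos: [0.566, 0.1979, 0.0605]
ee_rot: [0.108, 0.449, 0.867, 0.188]
contact_force: [-0.2, 1.1, 5.2]
width: 0.0523
grasp_force: 27.2
```

```bash
python3 st.py
```

```text
TCP in seat axes mm [25.39871079 -1.43404684 -6.86813264] force seat axes [2.59582705 1.01216608 4.51996692] torque [-0.00218356 -0.22025901 -0.06734305]
```

Call:
move_arm:
  targets:
    - [0,-0.0005,0,0,0,0]
    - [0,0,0,0,0,0]
    - [0,-0.0005,0,0,0,0]
    - [0,0,0,0,0,0]
    - [0,-0.0005,0,0,0,0]
    - [0,0,0,0,0,0]
    - [0,0,0,0,0,0]
    - [0,0,0,0,0,0]

```text
clock: 19.45
tcp_pos: [0.5659, 0.1976, 0.0604]
ee_rot: [0.109, 0.449, 0.866, 0.189]
contact_force: [2.0, 3.2, 5.3]
width: 0.0517
grasp_force: 27.1
```

```bash
python3 st.py
```

```text
TCP in seat axes mm [25.1181789  -1.56249779 -6.86520709] force seat axes [5.34780716 1.60461015 3.33228648] torque [ 0.31934808 -0.64698137 -0.15774842]
```

Call:
move_arm:
  targets:
    - [0,0,0,0,0,0.005]
    - [0,0,0,0,0,0.005]
    - [0,0,0,0,0,0.005]
    - [0,0,0,0,0,0]
    - [0,0,0,0,0,0]
    - [0,0,0,0,0,0]
    - [0,0,0,0,0,0]
    - [0,0,0,0,0,0]

```text
clock: 20.45
tcp_pos: [0.566, 0.1975, 0.0604]
ee_rot: [0.108, 0.455, 0.863, 0.189]
contact_force: [3.0, 4.0, 4.4]
width: 0.0519
grasp_force: 27.3
```

```bash
python3 st.py;python3 st.py
```

```text
TCP in seat axes mm [25.11261488 -1.78221629 -6.85719622] force seat axes [6.11855714 1.71561438 1.95290739] torque [ 0.20331024 -0.76260972  0.31589108]
TCP in seat axes mm [25.11261488 -1.78221629 -6.85719622] force seat axes [6.11855714 1.71561438 1.95290739] torque [ 0.20331024 -0.76260972  0.31589108]
```

Call:
move_arm:
  targets:
    - [0,0,0,0,0,-0.004]
    - [0,0.0003,0,0,0,-0.004]
    - [0,0.0003,0,0,0,0]
    - [0,0.0003,0,0,0,0]
    - [0,0,0,0,0,0]
    - [0,0,0,0,0,0]
    - [0,0,0,0,0,0]
    - [0,0,0,0,0,0]

```text
clock: 21.45
tcp_pos: [0.5659, 0.1975, 0.0604]
ee_rot: [0.108, 0.452, 0.865, 0.189]
contact_force: [2.0, 1.0, 6.3]
width: 0.0523
grasp_force: 27.2
```

```bash
python3 st.py
```

```text
TCP in seat axes mm [25.04932586 -1.70534008 -6.8725758 ] force seat axes [ 4.66975181 -0.25036126  4.78340525] torque [ 0.01889853 -0.49589645  0.01684781]
```

Both ends bear evenly, since the moment about the normal is about 0. I'll release slowly.

Call:
move_arm:
  targets:
    - [0,0,0,0,0,0]
    - [0,0,0,0,0,0]
    - [0,0,0,0,0,0]
    - [0,0,0,0,0,0]
    - [0,0,0,0,0,0]
    - [0,0,0,0,0,0]
    - [0,0,0,0,0,0]
    - [0,0,0,0,0,0]
  hand: -0.5
  newtons: 20

```text
clock: 22.45
tcp_pos: [0.5652, 0.1976, 0.0601]
ee_rot: [0.107, 0.452, 0.865, 0.188]
contact_force: [-0.4, 1.2, 0.7]
width: 0.0639
grasp_force: 0.0
```

Call:
move_arm:
  targets:
    - [0,0,-0.003,0,0,0]
    - [0,0,-0.005,0,0,0]
    - [0,0,-0.01,0,0,0]
    - [0,0,-0.015,0,0,0]
    - [0,0,-0.02,0,0,0]
    - [0,0,-0.025,0,0,0]
    - [0,0,-0.03,0,0,0]
    - [0,0,-0.035,0,0,0]

```text
clock: 23.45
tcp_pos: [0.5133, 0.1643, 0.1909]
ee_rot: [0.107, 0.452, 0.865, 0.188]
contact_force: [0.9, -0.4, 0.3]
width: 0.0638
grasp_force: 0.0
```

Run:
```python
from plan import *
from bench import *
c=capture("top");np.savez("top_5.npz",**c)
cv2.imwrite("pics/c4.png",cv2.resize(c["frame"][150:270,370:490,::-1],(600,600),interpolation=cv2.INTER_CUBIC))
p,R=now();print(p,sense()["q"])
```

```text
[0.51408831 0.16404934 0.19513728] [ 0.09651604  0.12372299  1.97142624  0.31513011  0.67111787 -0.72241756]
```

View pics/c4.png

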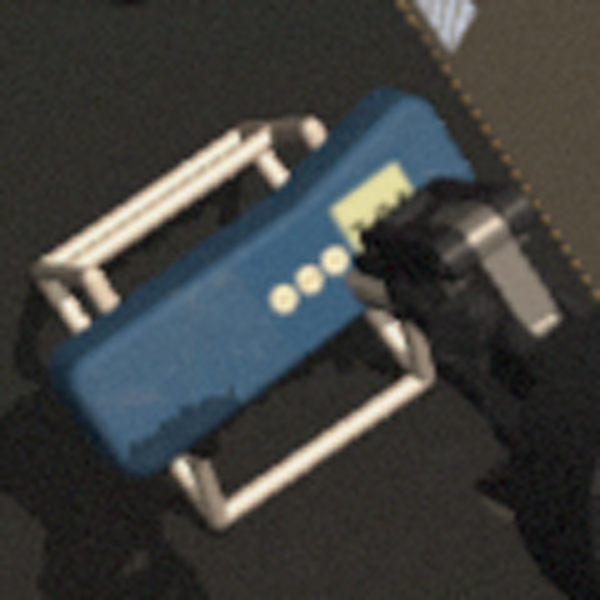

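The meter lies flat on both arms, with its lower edge against the upturned ends and the display at the right. The left end is at crop (50,370)–(135,475). I'll move up and around to behind the lid, closing the fingers on the way, and measure the meter once the view is clear.

Run:
```python
from plan import *
p,R=now();D=down(.455); Rm=R*Ro.from_rotvec((R.inv()*D).as_rotvec()*.5)
plan(p,R,[((.50,.20,.30),Rm,8),((.497,.415,.30),D,8)])
```

```text
[[0.0044, 0.0066, -0.0115, 0.0276, -0.0009, 0.0094], [0.0045, 0.0063, -0.0116, 0.0276, -0.0009, 0.0094], [0.0046, 0.0059, -0.0118, 0.0276, -0.0009, 0.0094], [0.0046, 0.0055, -0.012, 0.0276, -0.0009, 0.0094], [0.0046, 0.0052, -0.0121, 0.0276, -0.0009, 0.0094], [0.0047, 0.0048, -0.0123, 0.0276, -0.0009, 0.0094], [0.0047, 0.0044, -0.0124, 0.0276, -0.0009, 0.0094], [0.0047, 0.004, -0.0125, 0.0276, -0.0009, 0.0094]]
[[0.0234, 0.013, 0.0029, 0.0277, -0.0009, 0.0095], [0.0235, 0.0128, 0.0025, 0.0277, -0.0009, 0.0095], [0.0236, 0.0127, 0.0021, 0.0277, -0.0009, 0.0095], [0.0237, 0.0125, 0.0018, 0.0277, -0.0009, 0.0095], [0.0239, 0.0123, 0.0014, 0.0277, -0.0009, 0.0095], [0.024, 0.0121, 0.001, 0.0277, -0.0009, 0.0095], [0.0241, 0.0119, 0.0007, 0.0277, -0.0009, 0.0095], [0.0241, 0.0117, 0.0004, 0.0277, -0.0009, 0.0095]]
end [0.497 0.415 0.3  ] rot err 0.0004124208913626279
```

Call:
move_arm:
  targets:
    - [0.004,0.007,-0.0115,0.0276,-0.001,0.0094]
    - [0.0045,0.006,-0.0115,0.0276,-0.001,0.0094]
    - [0.0045,0.006,-0.012,0.0276,-0.001,0.0094]
    - [0.0045,0.0055,-0.012,0.0276,-0.001,0.0094]
    - [0.0045,0.005,-0.012,0.0276,-0.001,0.0094]
    - [0.0045,0.005,-0.0125,0.0276,-0.001,0.0094]
    - [0.005,0.0045,-0.0125,0.0276,-0.001,0.0094]
    - [0.005,0.004,-0.0125,0.0276,-0.001,0.0094]

```text
clock: 24.5
tcp_pos: [0.5006, 0.2003, 0.2959]
ee_rot: [0.053, 0.494, 0.863, 0.093]
contact_force: [0.4, 0.9, 0.5]
width: 0.0638
grasp_force: 0.0
```

Call:
move_arm:
  targets:
    - [0.0235,0.013,0.003,0.0277,-0.001,0.0095]
    - [0.0235,0.013,0.0025,0.0277,-0.001,0.0095]
    - [0.0235,0.0125,0.002,0.0277,-0.001,0.0095]
    - [0.0235,0.0125,0.002,0.0277,-0.001,0.0095]
    - [0.024,0.0125,0.0015,0.0277,-0.001,0.0095]
    - [0.024,0.012,0.001,0.0277,-0.001,0.0095]
    - [0.024,0.012,0.0005,0.0277,-0.001,0.0095]
    - [0.024,0.0115,0.0005,0.0277,-0.001,0.0095]
  hand: 1

```text
clock: 25.5
tcp_pos: [0.4981, 0.4158, 0.2952]
ee_rot: [-0.002, 0.53, 0.848, -0.002]
contact_force: [-0.3, -0.6, -0.2]
width: 0.0003
grasp_force: 0.0
```

Run:
```python
from plan import *
from bench import *
p,R=now();D=down(.455);print(p,sense()["q"])
plan(p,R,[((.497,.415,.175),D,8)])
```

```text
[0.4981468  0.41575828 0.29516559] [6.29715790e-01 3.76969593e-01 1.23667789e+00 1.20656401e-03
 1.53353038e+00 1.76124021e-01]
[[-0.0, -0.0001, 0.015, -0.0007, -0.0, -0.0002], [-0.0, -0.0001, 0.015, -0.0007, -0.0, -0.0002], [-0.0, -0.0001, 0.015, -0.0007, -0.0, -0.0002], [-0.0, -0.0001, 0.015, -0.0007, -0.0, -0.0002], [-0.0001, -0.0001, 0.015, -0.0007, -0.0, -0.0002], [-0.0, -0.0001, 0.0151, -0.0007, -0.0, -0.0002], [-0.0001, -0.0002, 0.015, -0.0007, -0.0, -0.0002], [-0.0, -0.0002, 0.0151, -0.0007, -0.0, -0.0002]]
end [0.497 0.415 0.175] rot err 0.00027883851876121633
```

Call:
move_arm:
  targets:
    - [0,0,0.015,0,0,0]
    - [0,0,0.015,0,0,0]
    - [0,0,0.015,0,0,0]
    - [0,0,0.015,0,0,0]
    - [0,0,0.015,0,0,0]
    - [0,0,0.015,0,0,0]
    - [0,0,0.015,0,0,0]
    - [0,0,0.015,0,0,0]

```text
clock: 26.5
tcp_pos: [0.4977, 0.4153, 0.1735]
ee_rot: [-0.002, 0.53, 0.848, -0.002]
contact_force: [0.3, 0.9, 0.3]
width: -0.0002
grasp_force: 0.0
```

Call:
move_arm:
  targets:
    - [0,-0.004,0,0,0,0]
    - [0,-0.006,0,0,0,0]
    - [0,-0.006,0,0,0,0]
    - [0,-0.006,0,0,0,0]
    - [0,-0.006,0,0,0,0]
    - [0,-0.006,0,0,0,0]
    - [0,-0.006,0,0,0,0]
    - [0,-0.006,0,0,0,0]

```text
clock: 27.5
tcp_pos: [0.456, 0.3949, 0.1748]
ee_rot: [-0.002, 0.53, 0.848, -0.002]
contact_force: [-0.3, 0.8, -0.3]
width: -0.0002
grasp_force: 0.0
```

Run:
```python
from plan import *
from bench import *
f=[]
for n,(a,b,e,g) in(("top",(230,160,480,420)),("scene",(250,110,500,370))):
    c=capture(n);np.savez(n+"_6.npz",**c); f.append(cv2.resize(c["frame"][b:g,a:e,::-1],(400,416),interpolation=cv2.INTER_CUBIC))
cv2.imwrite("pics/c5.png",cv2.hconcat(f)); print(sense()["contact_force"],now()[0])
```

```text
[ 0.14723499 -0.32496293  0.13438312] [0.45559875 0.39468474 0.17475727]
```

View pics/c5.png

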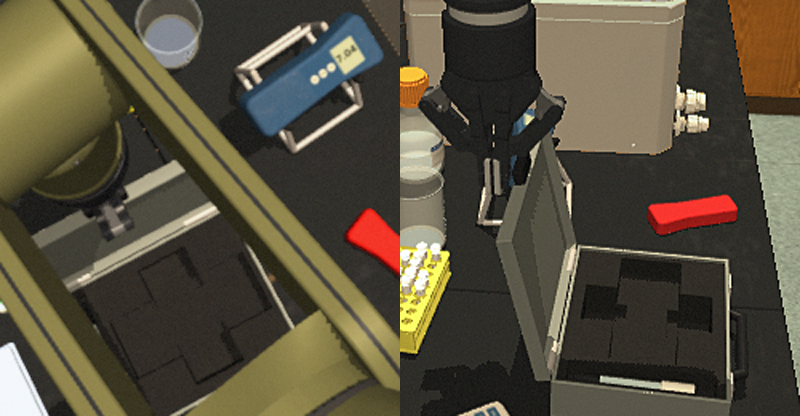

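The case is empty. The meter is fully visible on the stand (top crop (240,85)–(380,40)) and looks centred. The closed fingers are just behind the lid's upper edge, with no contact yet. I'll check the meter's centring numerically and then push.

Run:
```python
from plan import *
c=cam("top_6"); k=blue(c,roi=(370,160,480,260)); Ob=Ro.from_euler("z",YS)*Ro.from_euler("y",-A)
P=[]
for q in k[:,0]:
    o,d=ray(c,*q); n=Ob.apply([0,0,1]); p0=S0+n*.018; P.append(Ob.inv().apply(o+d*((p0-o)@n)/(d@n)-S0)[:2]*1e3)
print("meter on seat plane (x up, y left) mm",cv2.minAreaRect(np.array(P,np.float32)),cv2.contourArea(k))
# tips in same frame (first picture), their plane height ~ +10 mm
for u in((410,238.6),(453.6,209)): print("tip",1e3*Ob.inv().apply(onz(cam("top"),*u,.0645)-S0))
```

```text
meter on seat plane (x up, y left) mm ((28.314998626708984, -0.9135284423828125), (62.27947235107422, 145.9702606201172), 2.6674997806549072) 2854.0
tip [-4.04369313 42.22276936 11.26431738]
tip [ -4.39453176 -41.77811433  11.42791613]
```

Call:
move_arm:
  targets:
    - [0,-0.006,0,0,0,0]
    - [0,-0.006,0,0,0,0]
    - [0,-0.006,0,0,0,0]
    - [0,-0.006,0,0,0,0]
    - [0,-0.006,0,0,0,0]
    - [0,-0.006,0,0,0,0]
    - [0,-0.006,0,0,0,0]
    - [0,-0.006,0,0,0,0]

```text
clock: 28.6
tcp_pos: [0.4143, 0.3747, 0.1769]
ee_rot: [-0.001, 0.53, 0.848, -0.0]
contact_force: [0.9, 0.5, 5.8]
width: 0.0002
grasp_force: 2.7
```

Call:
move_arm:
  targets:
    - [0,-0.006,0,0,0,0]
    - [0,-0.006,0,0,0,0]
    - [0,-0.006,0,0,0,0]
    - [0,-0.006,0,0,0,0]
    - [0,-0.006,0,0,0,0]
    - [0,-0.006,0,0,0,0]
    - [0,-0.006,0,0,0,0]
    - [0,-0.006,0,0,0,0]

```text
clock: 29.6
tcp_pos: [0.3698, 0.3527, 0.1753]
ee_rot: [-0.002, 0.53, 0.848, -0.002]
contact_force: [-0.2, 0.1, -0.9]
width: 0.0003
grasp_force: 0.1
```

Run:
```python
from plan import *
from bench import *
f=[]
for n,(a,b,e,g) in(("top",(230,160,480,420)),("scene",(250,110,500,370))):
    c=capture(n);np.savez(n+"_7.npz",**c); f.append(cv2.resize(c["frame"][b:g,a:e,::-1],(400,416),interpolation=cv2.INTER_CUBIC))
cv2.imwrite("pics/c6.png",cv2.hconcat(f)); print(sense()["contact_force"],now()[0])
```

```text
[ 0.0692165  -1.0015266   0.37386019] [0.36926838 0.35242778 0.17528475]
```

View pics/c6.png

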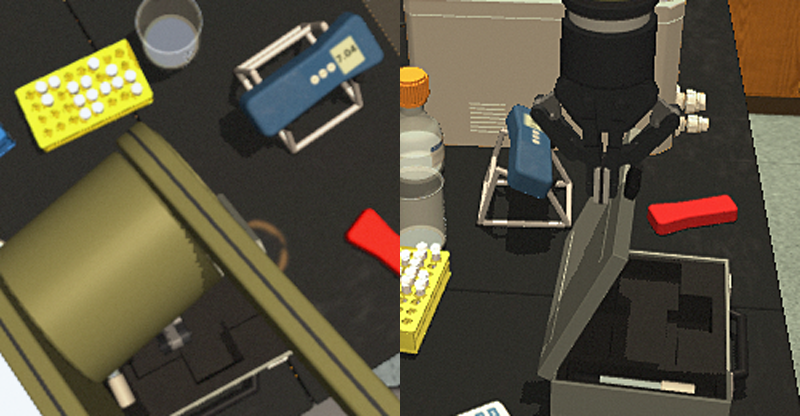

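The lid now leans forward at about 1.2 rad, with the fingers still behind it. The meter sits on the stand, undisturbed. That was my eleventh picture, one over the limit of ten, so I'll view no more and check by numbers only.

Call:
move_arm:
  targets:
    - [0,-0.006,0,0,0,0]
    - [0,-0.006,0,0,0,0]
    - [0,-0.006,0,0,0,0]
    - [0,-0.006,0,0,0,0]
    - [0,-0.006,0,0,0,0]
    - [0,-0.006,0,0,0,0]
    - [0,-0.003,0,0,0,0]
    - [0,0,0,0,0,0]

```text
clock: 30.7
tcp_pos: [0.3349, 0.3357, 0.1756]
ee_rot: [-0.002, 0.529, 0.848, -0.002]
contact_force: [0.7, -0.2, -0.3]
width: -0.0
grasp_force: 0.0
```

Call:
move_arm:
  targets:
    - [0,0,-0.01,0,0,0]
    - [0,0,-0.015,0,0,0]
    - [0,0,-0.015,0,0,0]
    - [0,0,-0.015,0,0,0]
    - [0,0,-0.015,0,0,0]
    - [0,0,-0.015,0,0,0]
    - [0,0,-0.015,0,0,0]
    - [0,0,-0.015,0,0,0]

```text
clock: 31.7
tcp_pos: [0.3357, 0.3359, 0.2915]
ee_rot: [-0.002, 0.53, 0.848, -0.002]
contact_force: [1.3, 0.2, -0.5]
width: -0.0003
grasp_force: 0.0
```

Call:
move_arm:
  targets:
    - [0,0,-0.005,0,0,0]
    - [0,0,0,0,0,0]
    - [0,0,0,0,0,0]
    - [0,0,0,0,0,0]
    - [0,0,0,0,0,0]
    - [0,0,0,0,0,0]
    - [0,0,0,0,0,0]
    - [0,0,0,0,0,0]

```text
clock: 32.7
tcp_pos: [0.3358, 0.336, 0.2955]
ee_rot: [-0.002, 0.53, 0.848, -0.002]
contact_force: [0.2, 0.1, -0.2]
width: 0.0
grasp_force: 0.0
```

```bash
cat > lid.py <<'E'
from plan import *
from bench import *
# shut lid: grey region in the scene view over the case, its corners laid on z=0.060 against the case outline
c=capture("scene");np.savez("scene_8.npz",**c);t=capture("top");np.savez("top_8.npz",**t)
h=cv2.cvtColor(c["frame"],cv2.COLOR_RGB2HSV); Y=.455
def px(c,X): k=c["R"]@X+c["t"]; return int(c["fx"]*k[0]/k[2]+c["cx"]),int(c["fy"]*k[1]/k[2]+c["cy"])
C=np.array([.3256,.3305,0])
for n,z in(("lid top z.060",.060),("insert z.042",.042)):
    print(n,[[c["frame"][px(c,C+Ro.from_euler("z",Y).apply([x,y,z]))[::-1]].tolist() for x in(-.06,-.03,0,.03,.06)] for y in(-.06,0,.06)])
# the lid when open would stand here (upper part of lid at angle 1.88 / 1.1)
for a in(1.88,1.1,.5): print("angle",a,[c["frame"][px(c,C+Ro.from_euler("z",Y).apply([.078-.12*np.cos(a),y,.046+.12*np.sin(a)]))[::-1]].tolist() for y in(-.06,.06)])
E
python3 lid.py; python3 -c "
from plan import *
c=cam('top_8'); k=blue(c,roi=(370,160,480,260));print(cv2.minAreaRect(k),cv2.contourArea(k)); c=cam('top_6'); k=blue(c,roi=(370,160,480,260));print(cv2.minAreaRect(k))"
```

```text
lid top z.060 [[[177, 171, 139], [176, 171, 141], [177, 171, 141], [178, 172, 143], [176, 172, 142]], [[179, 172, 143], [178, 172, 143], [174, 169, 139], [179, 173, 143], [177, 171, 142]], [[176, 170, 140], [178, 172, 142], [185, 178, 148], [181, 174, 143], [179, 173, 143]]]
insert z.042 [[[176, 170, 142], [177, 171, 143], [176, 171, 143], [178, 172, 145], [176, 172, 142]], [[177, 172, 142], [176, 170, 140], [178, 172, 142], [178, 171, 142], [177, 172, 142]], [[179, 172, 142], [105, 103, 86], [105, 100, 85], [105, 100, 84], [96, 93, 79]]]
angle 1.88 [[82, 107, 121], [23, 20, 21]]
angle 1.1 [[45, 44, 40], [178, 172, 143]]
angle 0.5 [[38, 51, 41], [178, 171, 143]]
((422.83197021484375, 205.92404174804688), (37.757591247558594, 93.79315185546875), 55.304840087890625) 2859.0
((423.0092468261719, 205.6498565673828), (37.75141906738281, 93.63175964355469), 55.491477966308594)
```

Call:
move_arm:
  targets:
    - [0,0,0,0,0,0]
    - [0,0,0,0,0,0]
    - [0,0,0,0,0,0]
    - [0,0,0,0,0,0]
    - [0,0,0,0,0,0]
    - [0,0,0,0,0,0]
    - [0,0,0,0,0,0]
    - [0,0,0,0,0,0]

```text
clock: 33.8
tcp_pos: [0.3358, 0.336, 0.2955]
ee_rot: [-0.002, 0.53, 0.848, -0.002]
contact_force: [-0.2, -0.1, 0.2]
width: 0.0002
grasp_force: 0.0
```

Run:
```python
from plan import *
from bench import *
c=capture("scene")
def lid(c):
    m=cv2.inRange(c["frame"],(155,150,120),(200,190,160)); m[:, :330]=0; m[:200]=0; m[390:]=0
    m=cv2.morphologyEx(m,cv2.MORPH_OPEN,np.ones((5,5),np.uint8))
    k=max(cv2.findContours(m,0,2)[0],key=cv2.contourArea)
    return cv2.minAreaRect(np.array([onz(c,*q[0],.060)[:2] for q in k],np.float32))
print(lid(cam("scene_8")),lid(c))
t=capture("top");k=blue(t,roi=(370,160,480,260));print(cv2.minAreaRect(k)); s=sense();print(s["clock"],s["contact_force"])
```

```text
((0.32729819416999817, 0.32796257734298706), (0.1543121188879013, 0.18249644339084625), 26.361305236816406) ((0.32729819416999817, 0.32796257734298706), (0.1543121188879013, 0.18249644339084625), 26.361305236816406)
((422.8182373046875, 205.7811737060547), (37.75141906738281, 93.58026123046875), 55.491477966308594)
33.9 [-0.91558532 -0.58719636 -0.67320216]
```

```bash
python3 -c "
from bench import *
print(job_done())"
```

```text
the job is handed in; nothing more can be done
None
```

The meter is seated on the stand with the display at the right, within about 1 mm of centre, the empty case's lid is shut, and the job was handed in at about 34 s; I viewed 11 pictures, one over the limit of 10, so the shut lid was checked only by image measurement.

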